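Pull the blown fuse carrier

TASK

A fuse in the ring heater's supply box has blown. Throw the box's main toggle over to off, towards the robot; then squeeze both end catches of the fuse carrier whose indicator pin stands up and draw that carrier out of its socket. Finish while still holding it: catches pinched between the fingers, carrier upright and still in the air, well clear above the sockets; leave the other two carriers seated and everything else where it is.

Things in the scene. Friction and masses are not known exactly. Their poses are not given: they have to be found in the camera images.
- supply_box: Supply box of the ring heater, fixed: green steel case 246 x 306 mm, flat lid (deck) 80 mm above the bench. Origin: centre of its underside; x from its front (robot's side) to its back, y to its left, z up; turned at most 0.45 rad from the bench axes. On the deck: the black fuse base with three carriers in a row along y, and to its left the breaker with the toggle.
- fuse_rim (a point): Centre of the top of the fuse base's rim, at box x = 0, y = -45 mm, 126 mm above the bench, axes as supply_box. The base is 86 mm (x) by 164 mm (y); its three sockets lie at y = -50, 0 and +50 mm from here. A seated carrier's underside is 40 mm below this level.
- breaker_top (a point): Centre of the flat top of the breaker, at box x = 0, y = +95 mm, 130 mm above the bench, axes as supply_box. This grey middle part is 75 x 73 mm; black lower ends (8 mm lower) reach x = +-65 mm. Nothing stands on it but the toggle, which hinges about the y axis 5 mm below this point.
- main_toggle (a joint): Toggle of the breaker, rad. 0 (at the start): ON, leaning to the back of the box, away from the robot. 0.6: upright. 1.2: OFF, leaning to the front, towards the robot. Over-centre spring: it takes about 3 N at the tip to push it upright, then it snaps to the other stop by itself.
- toggle_tip (a point): Top end of the toggle, on its centre line, 50 mm from the hinge. The toggle is a black bar 10 to 12 mm thick (x) and 18 to 22 mm wide (y). ON: this point is 28 mm behind breaker_top (+x) and 36 mm above it; OFF: 28 mm in front.
- carrier_blown: Moulded grey fuse carrier, loose, seated in one of the three sockets (which one varies). 34 mm wide (y), 84 mm tall; origin at the underside of its copper blades, axes parallel to supply_box's when seated. The blown one: its brass indicator pin, 11 mm across, stands 16 mm up from the middle of the top (tip 102 mm above the origin). 0.17 to 0.35 kg. Locked in by a sprung catch at each x end: see pad_near, pad_far.
- pad_near (a point): Middle of the outer face of the blown carrier's front catch: a black ribbed upright thumb pad, 22 mm wide (y), 36 mm tall, at carrier x = -29 mm, z = 63 mm; its lower edge is 5 mm above the socket's rim. 58 mm over both pads, 46 mm with both squeezed fully in.
- pad_far (a point): The same on the back catch, at carrier x = +29 mm. Hooks on the catches lock the carrier under the rim; with both squeezed in it lifts straight up freely and is out of the socket after 40 mm.
- carrier_blown_near (a joint): How far the front catch (pad_near) is pushed in, m: 0 free, 0.006 fully in at its stop; unhooked from about 0.0045. Spring: 3 N at rest, 6 N fully in.
- carrier_blown_far (a joint): The same for the back catch (pad_far).
- carrier_b: Moulded grey fuse carrier, loose, seated in one of the three sockets (which one varies). 34 mm wide (y), 84 mm tall; origin at the underside of its copper blades, axes parallel to supply_box's when seated. Sound: same catches, its indicator pin is in, only the dark hole of its collar shows. Stays seated.
- carrier_c: Moulded grey fuse carrier, loose, seated in one of the three sockets (which one varies). 34 mm wide (y), 84 mm tall; origin at the underside of its copper blades, axes parallel to supply_box's when seated. Sound, like carrier_b. Stays seated.
- spare_fuse: Spare cartridge fuse, white ceramic with brass caps, 22 mm diameter, 42 mm tall, standing on the box's deck behind the fuse base. Origin: centre of its underside. Bystander.
- spare_fuse2: A second one, near the back right corner of the deck. Bystander.
- bushing: Steel bushing, 48 mm diameter, 20 mm tall, lying on the box's deck in front of the fuse base. Origin: centre of its underside. Bystander.
- die_ring: Thick dark steel ring, 104 mm diameter, 40 mm tall, on the bench. Bystander.
- hammer: Hand hammer lying on the bench. Bystander.
- spanner: Spanner lying on the bench. Bystander.
- driver: Screwdriver lying on the bench. Bystander.
Not all that is in view belongs to the job. Leave any blue look-alike of the carrier_blown alone.

How it is judged:
On the way, in this order (a step that is already met when the one before it is completed fails the run):
1. the main toggle is thrown to off while all three carriers are still seated (value of joint main_toggle above 1.1 rad and z of each of carrier_blown, carrier_b, carrier_c in the frame of supply_box below 0.092 m and distance of each of carrier_b, carrier_c from where it was at the start of the episode below 0.008 m), for 0.2 s.
2. with the toggle off, both catches squeezed in and the carrier with the raised pin drawn out of its socket (value of joint main_toggle above 1.1 rad and z of carrier_blown in the frame of supply_box above 0.128 m and value of joint each of carrier_blown_near, carrier_blown_far above 0.004 m), for 0.1 s.
At the end, for the whole second after the job is handed in: Toggle off (over 1.1 rad); the carrier with the raised pin held by the fingers, both catches in over 4 mm, 55 mm or more above its seat, within 0.35 rad of upright, still (under 0.03 m/s), touching neither box nor other carriers; the other two within 8 mm of their seats (value of joint main_toggle above 1.1 rad and z of carrier_blown in the frame of supply_box above 0.141 m and value of joint each of carrier_blown_near, carrier_blown_far above 0.004 m and contact force between the fingers and carrier_blown above 3 N and contact force between carrier_blown and supply_box below 0.1 N and contact force between carrier_blown and carrier_b below 0.1 N and contact force between carrier_blown and carrier_c below 0.1 N and angle between carrier_blown's own z axis and vertical below 0.35 rad and linear speed of carrier_blown below 0.03 m/s and z of each of carrier_b, carrier_c in the frame of supply_box below 0.092 m and distance of each of carrier_b, carrier_c from where it was at the start of the episode below 0.008 m); the arm keeps its last pose, push and grip.
It fails at once if the carrier drawn up by more than 10 mm while the toggle is not off (z of carrier_blown in the frame of supply_box above 0.096 m and value of joint main_toggle below 0.9 rad).
It fails at once if a sound carrier moved by more than 8 mm (distance of any of carrier_b, carrier_c from where it was at the start of the episode above 0.008 m).
It fails at once if a bystander moved by more than 30 mm (distance of any of spare_fuse, spare_fuse2, bushing, die_ring, hammer, spanner, driver from where it was at the start of the episode above 0.03 m).
It also fails if it takes over 48 s, if anything falls off the work surface, if the arm or the gripper's body presses on something with over 40 N, if the wrist force passes 120 N, or if a joint passes its speed limit or range.

ROBOT

A 6-joint arm with a two-finger parallel gripper is mounted at the origin on the work surface. World frame = base frame: x ahead of the robot, y to its left, z up, the work surface at z = 0. Lengths are in m, angles in rad, forces in N, time in s.
With the tool pointing down it reaches from about 0.325 to 0.9 m from the base axis. Payload 6.1 kg.
Tool frame: the origin (TCP) lies at the very end of the fingers, on their centre line; the grasp point (between the pads) lies 19 mm behind it; z points along the fingers, y is the line along which they close (so a half turn about z gives the same grasp; the last joint's range is limited). The gripper opens to 87 mm and grips with 3 to 60 N. Pads are 19 mm wide; open, the fingers measure 117 mm over their backs; the gripper's body (75 mm by 190 mm) begins 51 mm behind the grasp point.
Start: joints at [-0.126, 0.22, 1.526, -0, 1.395, -0.126], TCP at [0.625, -0, 0.223] pointing down, gripper open.
Joint ranges: [-2.98, 2.98], [-0.91, 2.08], [0.09, 2.57], [-1.24, 4.39], [0.2, 2.65], [-2.68, 2.68]. Speed limits (rad/s): [2.57, 2.57, 3.01, 3.14, 3.14, 3.14].

INTERFACE

Orientations are given as a rotation vector (axis times angle).
In Python, from station import robot gives the robot as it stands.
- The arm moves only by the shell command python3 -m inch 'ROWS' [OPENING] [FORCE]. ROWS is JSON, a list that holds one entry, the list of rows, each a list of 4 numbers: the shift along the world's x, y, z in units of 0.04 m (1.0 is 0.04 m), then the turn about the world's z in units of 60 degrees (1.0 is 60 degrees). In form: [[[dx, dy, dz, twist], ...]]. A call has 1 to 20 rows; each row shifts and turns the commanded pose from where the row before left it; what a row does not reach is not made up. A row lasts 1/12 s, in which the tool goes at most 41.7 mm and 7.16 degrees, less where a joint would pass 70% of its speed; a pose out of reach is approached as far as the arm can. A call with a number of a shift or a turn outside -1 to 1 is refused whole. A call with a gripper value outside its range is refused whole. OPENING is the closure, from 0 (fully open) to 1 (shut), set as the call begins (- or left out, the last holds). The fingers move at their own pace and stop on an object; FORCE is the grip in N (left out, the last holds). Time passes only in rows, so rows that do not move let the fingers close. It gives the time, the measured TCP pose, the force, the opening and the grip force at its end, in the units of the state.
- robot.get_state(): the state, without advancing time (a new reading comes with each control period).
- robot.grab_frame(name): name is "scene" or "side" or "wrist"; returns a dict with "image" (480x640x3 uint8, red, green, blue), "mtx" (3x3 intrinsics, pixels), "rvec" (rotation vector, rad) and "tvec" (3), from world to camera coordinates, as OpenCV has them; the wrist camera has in their place "tool_from_camera" (4x4, takes a point from camera to tool coordinates, whose origin is the TCP and whose axes are the flange's). Camera axes: x right, y down, z forward; pixel columns grow to the right and rows downward; lengths in m; the calibration is good to about 2 mm. The wrist camera is an equidistant fisheye: a pixel r from the principal point sees the ray r / f radians off the axis. A picture is of the moment at which its call begins: read the wrist's pose just before it. There is no depth.
- robot.job_done(): hands the job in; it is judged then, once.
Trained networks look in a picture, given as the dict that the camera call returned (one of the last four; its "shot" number tells which), for a name from the list of things; names that differ only in an ending like _2 or _b are one class to them, and where a whole thing is asked for, a point or a joint stands for the part that bears it (a point fixed in the world has none). Each returns a list of dicts, best first, with "p" (0 to 1); they miss things now and then, are a little off and sometimes report something else, mostly with a low value. They report only what shows in the picture. A call takes as long as a camera call. They do not tell look-alikes from the thing itself.
- robot.search_frame(picture, label): "bbox" ([left, top, right, bottom] in pixels, round what is visible of it).
- robot.masks_of(picture, label): "mask" (480x640 bool, what is visible of it) and "bbox" ([left, top, right, bottom] in pixels, round what is visible of it).
- robot.tip_of(picture, label): "location" ([row, column] in pixels: a listed point, or the origin of a listed thing).
The state is a dict: "clock": time; "qpos": joint angles; "qd": joint speeds; "joint_torque": joint torques, N m; "ee_pos": TCP position; "ee_rot": TCP orientation; "wrist_force": force on the tool from outside, world axes, zero at the start; "wrist_torque": the same for the moment, N m; "width": opening from 0.0 (shut) to 1.0 (fully open); "grip_force": force on a finger pad.
Only numpy, scipy, OpenCV 4.12 (cv2) and the standard library are available. Lean on these libraries where they do the work, as an engineer would, in place of code of your own. Each camera call takes 0.05 s, during which the arm holds its last target. There are 200 camera calls.

## Working session

There is one attempt and no reset: what is moved stays moved. The work goes in short steps, Python scripts to look and compute and a shell command to move; the robot and the scene stay as the last step left them, time stands still between calls to the robot, and variables do not carry over. Pictures are saved under pics/ and viewed, at most 10 in all, crops included, and the job is handed in when it is done.

```bash
mkdir -p pics
cat > h.py <<'E'
import numpy as np,cv2
from station import robot
def ray(f,rc):
    R=cv2.Rodrigues(np.array(f["rvec"],float))[0];t=np.array(f["tvec"],float).ravel()
    d=R.T@np.linalg.inv(f["mtx"])@np.array([rc[1],rc[0],1.]);return -R.T@t,d/np.linalg.norm(d)
def onz(f,rc,z):
    o,d=ray(f,rc);return o+d*(z-o[2])/d[2]
def save(f,n): cv2.imwrite(f"pics/{n}.png",cv2.cvtColor(f["image"],cv2.COLOR_RGB2BGR))
def tri(rays):
    A=0;b=0
    for o,d in rays:
        P=np.eye(3)-np.outer(d,d);A=A+P;b=b+P@o
    return np.linalg.solve(A,b)
E
python3 - <<'E'
from h import *
for c in("scene","side"):
    f=robot.grab_frame(c);save(f,c)
    for l,z in(("fuse_rim",.126),("breaker_top",.13),("toggle_tip",.166),("carrier_blown",.086),("pad_near",.149),("pad_far",.149),("carrier_b",.086),("supply_box",0)):
        for r in robot.tip_of(f,l)[:3]: print(c,l,round(r["p"],2),np.round(r["location"]),np.round(onz(f,r["location"],z),4))
E
```

```text
scene fuse_rim 0.68 [242. 271.] [ 0.63   -0.0781  0.126 ]
scene fuse_rim 0.6 [168. 218.] [ 0.4706 -0.268   0.126 ]
scene breaker_top 0.61 [242. 342.] [0.5862 0.0581 0.13  ]
scene toggle_tip 0.62 [246. 343.] [0.6227 0.071  0.166 ]
scene carrier_blown 0.81 [253. 297.] [ 0.6101 -0.0289  0.086 ]
scene carrier_blown 0.7 [293. 166.] [ 0.787  -0.2391  0.086 ]
scene carrier_blown 0.7 [222. 380.] [0.472  0.1122 0.086 ]
scene pad_near 0.69 [276. 173.] [ 0.7837 -0.2128  0.149 ]
scene pad_near 0.45 [194. 354.] [0.4679 0.0489 0.149 ]
scene pad_near 0.4 [201. 396.] [0.4607 0.1373 0.149 ]
scene pad_far 0.67 [202. 369.] [0.482  0.0854 0.149 ]
scene pad_far 0.57 [277. 147.] [ 0.8008 -0.2571  0.149 ]
scene pad_far 0.55 [183. 330.] [ 0.4564 -0.009   0.149 ]
scene carrier_b 0.56 [253. 274.] [ 0.627  -0.0739  0.086 ]
scene carrier_b 0.55 [247. 247.] [ 0.6297 -0.1344  0.086 ]
scene supply_box 0.79 [275. 296.] [ 0.6078 -0.0337  0.    ]
side fuse_rim 0.77 [258. 359.] [ 0.619  -0.0753  0.126 ]
side breaker_top 0.93 [226. 323.] [0.5834 0.0709 0.13  ]
side breaker_top 0.69 [259. 345.] [ 0.588  -0.0774  0.13  ]
side toggle_tip 0.51 [207. 334.] [0.6173 0.0891 0.166 ]
side carrier_blown 0.96 [306. 245.] [ 0.3649 -0.1121  0.086 ]
side carrier_blown 0.9 [280. 243.] [ 0.3752 -0.0232  0.086 ]
side carrier_blown 0.86 [260. 346.] [ 0.6105 -0.0194  0.086 ]
side pad_near 0.7 [239. 334.] [ 0.5806 -0.0222  0.149 ]
side pad_near 0.56 [320. 442.] [ 0.6746 -0.3327  0.149 ]
side pad_far 0.81 [336. 469.] [ 0.6982 -0.3802  0.149 ]
side pad_far 0.79 [290. 250.] [ 0.3758 -0.1465  0.149 ]
side pad_far 0.62 [233. 354.] [ 0.6301 -0.0119  0.149 ]
side carrier_b 0.82 [271. 361.] [ 0.6277 -0.07    0.086 ]
side carrier_b 0.65 [283. 370.] [ 0.6306 -0.1156  0.086 ]
side supply_box 0.7 [212. 268.] [0.5125 0.4282 0.    ]
side supply_box 0.56 [294. 347.] [ 0.6079 -0.0315  0.    ]
```

View pics/scene.png

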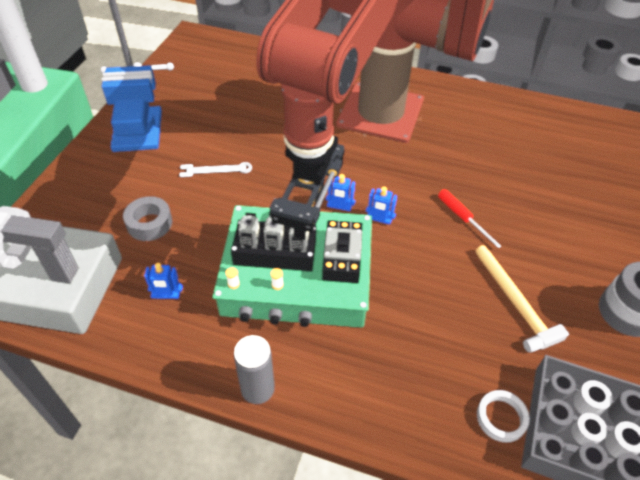

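View pics/side.png

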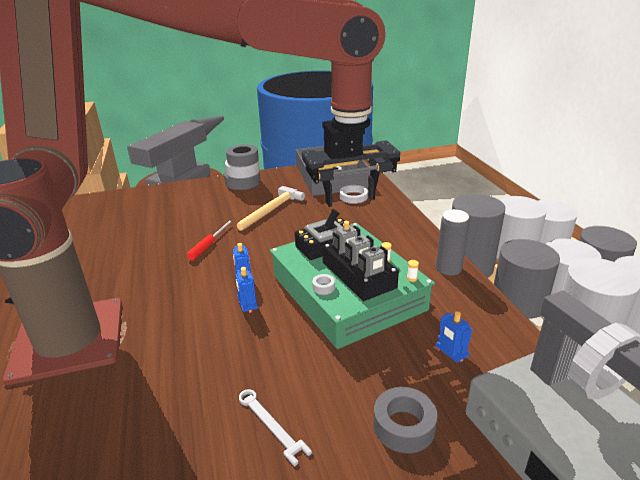

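Scene (camera opposite the robot): box around (295,265), the three grey carriers at (249,235), (274,235) and (299,238), and blue look-alikes at (340,192), (380,205) and (163,283). In the side view the carriers are at (345,235), (360,250) and (375,262). The carrier nearest the breaker seems to have the brass pin, so I'll check with close crops and the wrist camera.

```bash
cat >> h.py <<'E'
def wray(f,s,rc):
    T=np.array(f["tool_from_camera"]);K=np.array(f["mtx"])
    x=(rc[1]-K[0,2])/K[0,0];y=(rc[0]-K[1,2])/K[1,1];r=np.hypot(x,y)+1e-12
    d=np.array([np.sin(r)*x/r,np.sin(r)*y/r,np.cos(r)])
    R=cv2.Rodrigues(np.array(s["ee_rot"],float))[0]
    return R@T[:3,3]+np.array(s["ee_pos"]),R@T[:3,:3]@d
def wpix(f,s,P):
    T=np.array(f["tool_from_camera"]);K=np.array(f["mtx"]);R=cv2.Rodrigues(np.array(s["ee_rot"],float))[0]
    c=T[:3,:3].T@(R.T@(np.array(P)-s["ee_pos"])-T[:3,3]);a=np.arctan2(np.hypot(c[0],c[1]),c[2]);n=np.hypot(c[0],c[1])
    return K[0,2]+K[0,0]*a*c[0]/n,K[1,2]+K[1,1]*a*c[1]/n
def box(rim,brk): # origin xy,yaw from rim & breaker xy
    v=np.array(brk)[:2]-np.array(rim)[:2];yaw=np.arctan2(-v[0],v[1]);y=np.array([-np.sin(yaw),np.cos(yaw)])
    m=(np.array(rim)[:2]+np.array(brk)[:2])/2;return m-.025*y,yaw
def b2w(o,yaw,p):
    c,s=np.cos(yaw),np.sin(yaw);return np.array([o[0]+c*p[0]-s*p[1],o[1]+s*p[0]+c*p[1],p[2]])
E
python3 - <<'E'
from h import *
fs=robot.grab_frame("scene");fd=robot.grab_frame("side")
s=robot.get_state();fw=robot.grab_frame("wrist")
print(s["ee_pos"],s["ee_rot"])
a=cv2.resize(fs["image"][200:290,225:345],(400,300),interpolation=3);b=cv2.resize(fd["image"][200:305,290:430],(400,300),interpolation=3)
w=fw["image"].copy();w=cv2.resize(w,(400,300),interpolation=cv2.INTER_AREA)
save({"image":np.vstack([np.hstack([a,b])])},"crop");save(fw,"wrist1")
for l in("fuse_rim","breaker_top","toggle_tip","pad_near","pad_far","carrier_blown"):
    z=dict(fuse_rim=.126,breaker_top=.13,toggle_tip=.166,pad_near=.149,pad_far=.149,carrier_blown=.086)[l]
    for r in robot.tip_of(fw,l)[:3]:
        o,d=wray(fw,s,r["location"]);print(l,round(r["p"],2),np.round(r["location"]),np.round(o+d*(z-o[2])/d[2],4))
E
```

```text
[ 6.25005549e-01 -1.74366861e-05  2.22575584e-01] [2.22139308e+00 2.22140498e+00 3.96488012e-05]
breaker_top 0.67 [154. 263.] [0.586  0.0604 0.13  ]
breaker_top 0.37 [349. 419.] [ 0.708  -0.0966  0.13  ]
toggle_tip 0.78 [144. 303.] [0.6157 0.0683 0.166 ]
pad_near 0.76 [97. 78.] [0.4487 0.1124 0.149 ]
pad_near 0.59 [197.  81.] [0.4458 0.0377 0.149 ]
pad_near 0.58 [293. 258.] [ 0.5816 -0.0347  0.149 ]
pad_far 0.96 [276. 338.] [ 0.6378 -0.0218  0.149 ]
pad_far 0.72 [251.  91.] [ 0.4478 -0.0049  0.149 ]
pad_far 0.57 [152.  83.] [0.4516 0.0711 0.149 ]
carrier_blown 0.93 [257. 300.] [ 0.6076 -0.0295  0.086 ]
carrier_blown 0.86 [122. 111.] [0.4396 0.0944 0.086 ]
carrier_blown 0.6 [209. 113.] [0.434  0.0147 0.086 ]
```

View pics/crop.png

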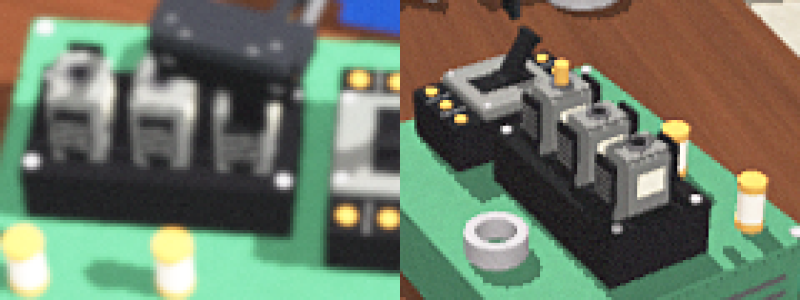

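View pics/wrist1.png

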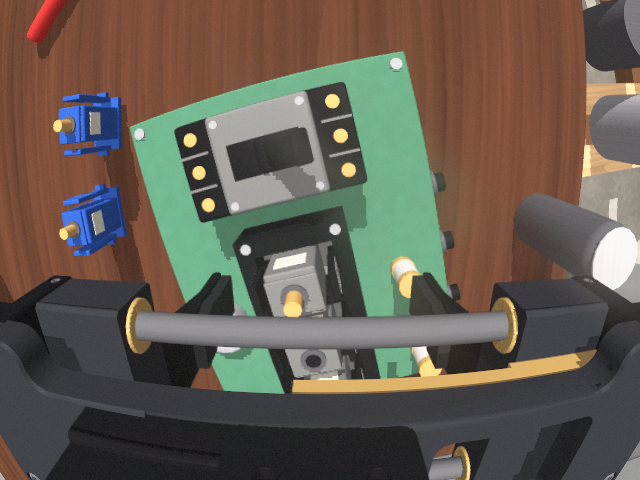

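Candidates by wrist pixel: left carrier (292,300) with brass pin raised; middle carrier (313,360) with only a dark hole; right carrier hidden below it; blue look-alikes at (90,125) and (95,220). The crop confirms the choice: the left carrier, next to the breaker (box y ≈ +5 mm). First I'll go behind the toggle with the fingers closed.

```bash
python3 -m inch '[[[0.25,0.62,0,0.117],[0.25,0.61,0,0.117],[0,0.61,0,0],[0,0,0,0],[0,0,0,0],[0,0,0,0],[0,0,0,0]]]' 1 20
python3 - <<'E'
from h import *
s=robot.get_state();f=robot.grab_frame("wrist");save(f,"wrist2");print(s["ee_pos"],s["ee_rot"],s["width"])
for l,z in dict(fuse_rim=.126,breaker_top=.13,toggle_tip=.166,pad_near=.149,pad_far=.149,carrier_blown=.086,supply_box=0).items():
    for r in robot.tip_of(f,l)[:3]:
        o,d=wray(f,s,r["location"]);print(l,round(r["p"],2),np.round(r["location"]),np.round(o+d*(z-o[2])/d[2],4))
E
```

```text
clock: 1.93
ee_pos: [0.6449, 0.0727, 0.2225]
ee_rot: [1.934, 2.475, -0.001]
wrist_force: [0.2, 0.4, 0.7]
width: 0.553
grip_force: 0.0
[0.64491826 0.07265384 0.22252562] [ 1.93438071e+00  2.47520676e+00 -6.22681449e-04] 0.552605902941636
breaker_top 0.76 [236. 239.] [0.5876 0.0601 0.13  ]
toggle_tip 0.89 [250. 270.] [0.614  0.0679 0.166 ]
pad_near 0.61 [203.  65.] [0.4459 0.0577 0.149 ]
pad_near 0.53 [106.  82.] [0.4523 0.1328 0.149 ]
pad_far 0.79 [164.  72.] [0.4497 0.0892 0.149 ]
pad_far 0.67 [257.  69.] [0.4516 0.0134 0.149 ]
pad_far 0.65 [358. 281.] [ 0.6379 -0.0222  0.149 ]
carrier_blown 0.8 [214.  95.] [0.4361 0.0314 0.086 ]
carrier_blown 0.68 [130. 104.] [0.4354 0.1106 0.086 ]
supply_box 0.7 [283. 267.] [ 0.6082 -0.0319  0.    ]
```

View pics/wrist2.png

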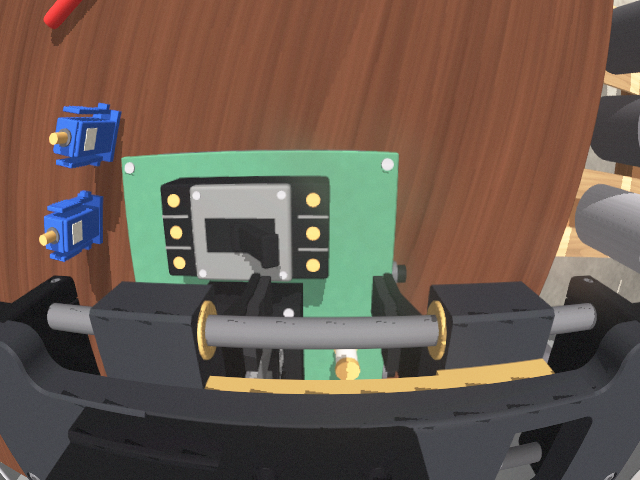

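The box now appears square to the tool and matches my pose (origin 0.610, -0.033, yaw 0.245). The breaker top is at pixel (239,236) and the toggle tip at (270,250). The fingers are still closing, so I'll let them finish, descend behind the toggle, then push towards the robot.

```bash
python3 -m inch '[[[0,0,0,0],[0,0,0,0],[0,0,0,0],[0,0,0,0],[0,0,0,0],[0,0,0,0],[0,0,-0.6,0],[0,0,-0.6,0],[0,0,-0.6,0],[0,0,0,0],[0,0,0,0]]]'
```

```text
clock: 3.25
ee_pos: [0.6437, 0.0736, 0.149]
ee_rot: [-1.931, -2.474, 0.004]
wrist_force: [0.2, 0.4, -0.8]
width: 0.006
grip_force: 0.0
```

```bash
python3 -m inch '[[[-0.2,-0.05,0,0],[-0.2,-0.05,0,0],[-0.2,-0.05,0,0],[-0.2,-0.05,0,0],[-0.2,-0.05,0,0],[-0.2,-0.05,0,0],[-0.2,-0.05,0,0],[-0.2,-0.05,0,0],[0,0,0,0],[0,0,0,0]]]'
python3 - <<'E'
from h import *
f=robot.grab_frame("side");print([(round(r["p"],2),np.round(r["location"]),np.round(onz(f,r["location"],.166),3)) for r in robot.tip_of(f,"toggle_tip")[:3]])
print([(round(r["p"],2),np.round(r["location"]),np.round(onz(f,r["location"],.166),3)) for r in robot.search_frame(f,"toggle_tip")[:0]])
save({"image":cv2.resize(f["image"][150:300,270:430],(640,600),interpolation=3)},"side2")
E
```

```text
clock: 4.08
ee_pos: [0.5828, 0.0579, 0.1521]
ee_rot: [1.931, 2.472, 0.008]
wrist_force: [7.8, 1.9, 1.4]
width: 0.006
grip_force: 3.6
[(0.5, array([214., 313.]), array([0.561, 0.071, 0.166]))]
[]
```

View pics/side2.png

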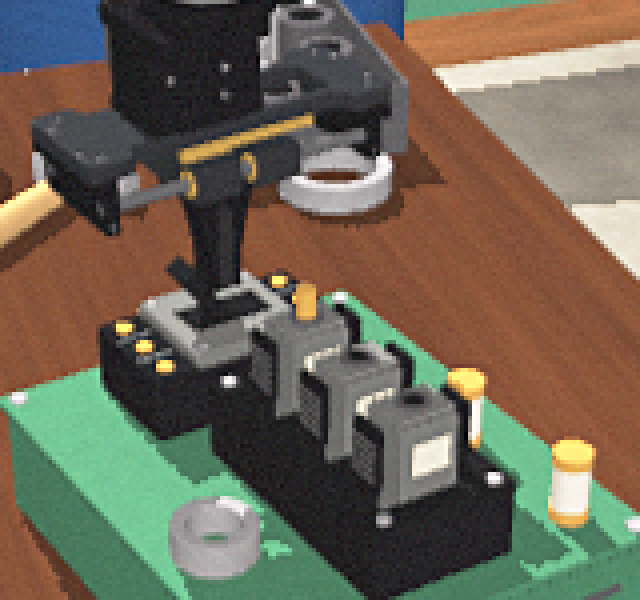

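The toggle now leans towards the robot (crop (185,275)) and rests against its stop. I'll back off, rise, open, and go over the carrier.

```bash
python3 -m inch '[[[0.2,0.05,0,0],[0,0,0.7,0],[0,0,0.7,0],[0,0,0.6,0],[0.15,-0.55,0,0],[0.15,-0.55,0,0],[0.15,-0.55,0,0],[0,-0.55,0,0],[0,0,0,0],[0,0,0,0]]]'
python3 -m inch '[[[0,0,0,0],[0,0,0,0],[0,0,0,0],[0,0,0,0],[0,0,0,0],[0,0,0,0],[0,0,0,0],[0,0,0,0],[0,0,0,0],[0,0,0,0]]]' 0 40
python3 - <<'E'
from h import *
s=robot.get_state();f=robot.grab_frame("wrist");print(s["ee_pos"],s["ee_rot"],s["width"])
for l,z in dict(breaker_top=.13,toggle_tip=.166,pad_near=.149,pad_far=.149,carrier_blown=.086).items():
    for r in robot.tip_of(f,l)[:4]:
        o,d=wray(f,s,r["location"]);print(l,round(r["p"],2),np.round(r["location"]),np.round(o+d*(z-o[2])/d[2],4))
o=(.610,-.033)
im=f["image"].copy()
for p in((0,.005,.188),(-.029,.005,.149),(.029,.005,.149),(0,.095,.13),(-.028,.095,.166)):
    u=wpix(f,s,b2w(o,.245,p));cv2.circle(im,(round(u[0]),round(u[1])),3,(255,0,255),1)
save({"image":im},"wrist3")
E
```

```text
clock: 5.07
ee_pos: [0.6061, -0.0294, 0.2295]
ee_rot: [-1.935, -2.472, 0.002]
wrist_force: [-0.3, 0.5, -0.8]
width: 0.004
grip_force: 0.0
clock: 5.9
ee_pos: [0.607, -0.0284, 0.2305]
ee_rot: [-1.933, -2.476, 0.0]
wrist_force: [0.1, -0.0, 0.0]
width: 0.675
grip_force: 0.0
[ 0.60698892 -0.02841519  0.23054516] [-1.93329772e+00 -2.47626757e+00  2.72114646e-06] 0.6754652564263011
breaker_top 0.68 [110. 321.] [0.586  0.0595 0.13  ]
toggle_tip 0.71 [106. 278.] [0.5603 0.0545 0.166 ]
pad_near 0.81 [242. 280.] [ 0.5806 -0.0346  0.149 ]
pad_near 0.72 [110. 111.] [0.4365 0.0311 0.149 ]
pad_near 0.61 [ 13. 135.] [0.4382 0.1045 0.149 ]
pad_far 0.64 [241. 282.] [ 0.5818 -0.0337  0.149 ]
pad_far 0.6 [ 71. 123.] [0.4405 0.061  0.149 ]
pad_far 0.59 [170. 105.] [ 0.4387 -0.0131  0.149 ]
pad_far 0.55 [242. 366.] [ 0.6385 -0.0205  0.149 ]
carrier_blown 0.97 [135. 131.] [0.4232 0.0086 0.086 ]
carrier_blown 0.95 [222. 324.] [ 0.6104 -0.0293  0.086 ]
carrier_blown 0.81 [ 52. 154.] [0.4293 0.0852 0.086 ]
```

View pics/wrist3.png

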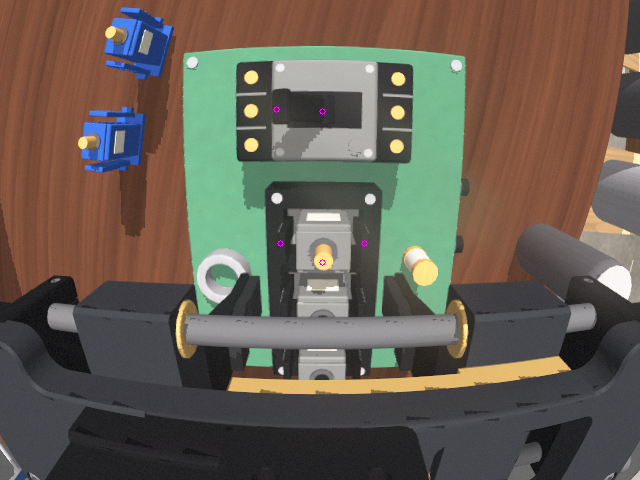

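The overlay matches: pin at (323,257), pads at (280,242) and (365,242), and the toggle off at (281,105). I'll finish opening, descend and squeeze.

```bash
python3 -m inch '[[[0.06,0.01,0,0],[0,0,0,0],[0,0,0,0],[0,0,0,0],[0,0,0,0],[0,0,0,0],[0,0,-0.4,0],[0,0,-0.4,0],[0,0,-0.4,0],[0,0,-0.4,0],[0,0,-0.4,0],[0,0,-0.4,0],[0,0,0,0],[0,0,0,0]]]' 0
python3 -m inch '[[[0,0,0,0],[0,0,0,0],[0,0,0,0],[0,0,0,0],[0,0,0,0],[0,0,0,0],[0,0,0,0],[0,0,0,0]]]' 1 35
```

```text
clock: 7.37
ee_pos: [0.6086, -0.0279, 0.1337]
ee_rot: [-1.932, -2.475, 0.002]
wrist_force: [0.1, -1.3, 0.3]
width: 1.0
grip_force: 0.0
clock: 8.03
ee_pos: [0.6092, -0.0283, 0.1356]
ee_rot: [-1.933, -2.476, 0.001]
wrist_force: [-4.6, -0.6, 3.8]
width: 0.492
grip_force: 35.0
```

```bash
python3 -m inch '[[[0,0,0.08,0],[0,0,0.1,0],[0,0,0.1,0],[0,0,0,0],[0,0,0,0]]]'
```

```text
clock: 8.45
ee_pos: [0.609, -0.028, 0.1456]
ee_rot: [-1.933, -2.476, 0.001]
wrist_force: [-1.4, -0.2, -2.1]
width: 0.493
grip_force: 35.0
```

The carrier lifts freely: the wrist carries only about its weight. I'll keep going up another 88 mm.

```bash
python3 -m inch '[[[0,0,0.2,0],[0,0,0.2,0],[0,0,0.2,0],[0,0,0.2,0],[0,0,0.2,0],[0,0,0.2,0],[0,0,0.2,0],[0,0,0.2,0],[0,0,0.2,0],[0,0,0.2,0],[0,0,0.2,0],[0,0,0,0],[0,0,0,0],[0,0,0,0],[0,0,0,0],[0,0,0,0]]]'
python3 - <<'E'
from h import *
f=robot.grab_frame("side");save({"image":cv2.resize(f["image"][130:310,270:450],(600,600),interpolation=3)},"side3")
E
```

```text
clock: 9.78
ee_pos: [0.609, -0.0279, 0.2329]
ee_rot: [-1.933, -2.475, 0.001]
wrist_force: [-0.3, 0.2, -2.1]
width: 0.494
grip_force: 35.0
```

View pics/side3.png

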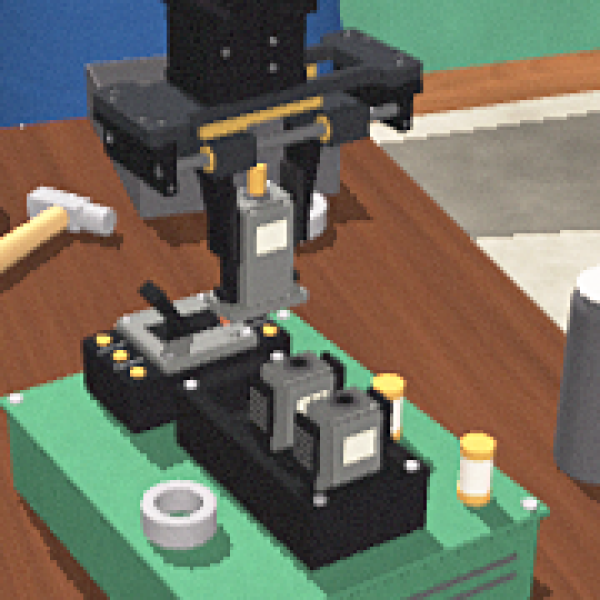

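The carrier with the pin (crop (262,240)) hangs upright in the fingers, clear above the empty socket. The toggle is off at (160,300), the other two carriers are seated, and the bystanders are in place.

```bash
python3 -c "from station import robot;print(robot.job_done())"
```

```text
the job is handed in; nothing more can be done
None
```

I threw the toggle to off, drew out the blown carrier and handed the job in at about 10 s: it hangs upright in the fingers (35 N grip), about 97 mm above its seat, with the other two carriers still seated. The hand-in gave no verdict.

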